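# Shift the rolling mill into the green gear and start it

## Robot

A 6-joint arm with a two-finger parallel gripper is mounted at the origin on a cart in front of the work surface, level with it; the furniture and walls round the work are solid. World frame = base frame: x ahead of the robot, y to its left, z up, the work surface at z = 0. Lengths are in mm, angles in degrees, forces in N, time in s.
With the tool pointing down it reaches from about 300 to 850 mm from the base axis. Payload 4.2 kg.
Tool frame: the origin (TCP) lies midway between the tips of the shut fingers; the grasp point (between the pads) lies 19 mm behind it; z points along the fingers, x is the direction in which the jaws open and shut, and the axes are right-handed (so a half turn about z gives the same grasp; the last joint's range is limited). The gripper opens to 91 mm and grips with 3 to 60 N. Pads are 32 mm wide; open, the fingers measure 118 mm over their backs; the gripper's body (76 mm by 178 mm) begins 60 mm behind the grasp point.
Start: joints at [66.692, 18.312, 89.639, -0, 72.044, -1.146], TCP at [216.909, 532.535, 213.976] pointing down, gripper open.
Joint ranges: [-177.97, 177.97], [-48.28, 115.42], [12.27, 149.76], [-77.06, 257.06], [2.81, 150.46], [-146.56, 146.56]. Speed limits (degrees/s): [147.25, 147.25, 180, 180, 180, 180].

## Interface

Orientations are given as [roll, pitch, yaw] about the fixed x, y, z axes, in that order (R = Rz(yaw) Ry(pitch) Rx(roll)).
In Python, from workcell import monitor, vision, job, models gives the robot as it stands.
- The arm moves only by the shell command python3 -m creep 'ROWS' [FORCE]. ROWS is text: rows parted by semicolons, each of 7 numbers parted by spaces: the shift along the world's x, y, z in cm, then the turn, a rotation vector about the world's x, y, z in rad, then the gripper's target within -1 to 1 (shut at 1, half-way at 0, fully open at -1). In form: tx ty tz ax ay az hand; .... A call has 1 to 12 rows; each row shifts and turns the pose as measured when the row begins; what a row does not reach is not made up. A row lasts 1/12 s, in which the tool goes at most 41.7 mm and 7.16 degrees, less where a joint would pass 70% of its speed; a pose out of reach is approached as far as the arm can. A call is refused whole if a number of a shift passes 4.17 or a number of a turn 0.125, either way. A call with a gripper value outside its range is refused whole. The fingers move at their own pace and stop on an object; FORCE is the grip in N (left out, the last holds). Time passes only in rows, so rows that do not move let the fingers close. It gives the time, the measured TCP pose, the force and the opening at its end, in the units of the state.
- monitor.state(): the state, without advancing time (a new reading comes with each control period).
- vision.grab_frame(name): name is "scene" or "top" or "wrist"; returns a dict with "img" (420x560x3 uint8, red, green, blue), "mtx" (3x3 intrinsics, pixels), "view" (4x4, takes a point from world to camera coordinates). Camera axes: x right, y down, z forward; pixel columns grow to the right and rows downward; lengths in mm; the calibration is good to about 2 mm. A picture is of the moment at which its call begins. There is no depth.
- job.job_done(): hands the job in, once; it reports no verdict.
Trained networks look in the newest picture that a camera, given by its name, has taken for a name from the list of things; names that differ only in an ending like _2 or _b are one class to them, and where a whole thing is asked for, a point or a joint stands for the part that bears it (a point fixed in the world has none). Each returns a list of dicts, best first, with "confidence" (0 to 1); they miss things now and then, are a little off and sometimes report something else, mostly with a low value. They report only what shows in the picture. A call takes as long as a camera call.
- models.search_frame(camera, query): "rect" ([left, top, right, bottom] in pixels, round what is visible of it).
- models.mark_of(camera, query): "at" ([column, row] in pixels: a listed point, or the origin of a listed thing).
The state is a dict: "time_s": time; "qpos": joint angles; "qvel": joint speeds; "effort": joint torques, N m; "ee_pos": TCP position; "ee_rot": TCP orientation; "force": force on the tool from outside, world axes, zero at the start; "torque": the same for the moment, N m; "gripper_width": finger opening in mm.
Only numpy, scipy, OpenCV 4.12 (cv2) and the standard library are available. Lean on these libraries where they do the work, as an engineer would, in place of code of your own. Each camera call takes 0.05 s, during which the arm holds its last target.

## Task

The small wire rolling mill stands in the gear marked by the white disc. Push its gear lever with the fingertips through the H-shaped gate, fully home into the slot whose end is marked by the green disc, and only when it is there press the round black start button all the way down and let it come up again. Do not pull the lever up, and leave the things lying round the mill where they are.

Things in the scene. Friction and masses are not known exactly. Their poses are not given: they have to be found in the camera images.
- mill: Grey wire rolling mill fixed to the board, left of the wooden bench pin, at a varying place and yaw. Origin: on the board under the middle of the H gate and the lever's pivot; x points away from the robot at yaw 0 (along the slots), y left (along the cross channel), z up. Housing 106 x 106 mm; rolls in front of it to x = -83 mm, 83 mm high; lower control deck at its left, to y = +117 mm, 64 mm high.
- gate: Aluminium plate on the mill, 100 x 100 x 8 mm, top 90 mm above the board; same origin and axes as the mill. Its H opening: two slots along x at y = +18 and -18 mm, 16 mm wide, joined at x = 0 by one cross channel along y, 18 mm wide, corners rounded. The walls stop the lever: it can change column only near x = 0.
- lever_knob (a point): Middle of the lever's black grip, a round-ended upright cylinder 24 mm across, 52 mm long, on a 10 mm stem. It is 111 mm from the pivot, which is 25 mm above the mill's origin. Upright the grip spans z = 110 to 162 mm; home in a slot its middle is at x = +-34, y = +-30 mm (mill's frame), z = 126 mm. A sideways push of 2 to 4 N moves it; it stays where left (friction, no spring).
- lever_gate (a point): Point on the lever's stem at the height of the gate plate, 67 mm from the pivot. Fully home in a slot it is about 17.5 mm (horizontally) from the origin of that slot's disc.
- lever_side (a joint): Sideways angle of the lever, rad: 0 upright, +0.29 in the left column (mill's +y), -0.29 in the right column; play in a column about +-0.03. Starts in the left column.
- lever_fore (a joint): Fore-and-aft angle of the lever, rad: 0 in the cross channel (neutral; play there about +-0.05), +0.31 fully home at the far end of a slot (mill's +x), -0.31 at the near end. Starts in the near left slot.
- lever_pull (a joint): How far the lever is pulled up along its own axis out of its spring collar, m: 0 at rest, at most 0.008. It takes about 30 N to begin to lift; it is not to be lifted.
- start_button (a joint): Travel of the start button, m: 0 up, 0.006 fully down; a spring returns it. About 5 N presses it fully.
- start_button_top (a point): Centre of the top of the black round start button, 28 mm across, on the control deck at x = -20, y = +88 mm in the mill's frame, 82 mm above the board. Its dark collar is 44 mm across and 12 mm high, top at 76 mm.
- disc_white: Flat white disc, 16 mm across, 3 mm thick, on the gate plate just beyond the end of one of the four slots; origin: centre of its underside. In the mill's frame it lies at x = -38 or +38 mm, y = -18 or +18 mm. It always marks the near left slot (x = -38, y = +18), where the lever starts.
- disc_green: Flat green disc, 16 mm across, 3 mm thick, on the gate plate just beyond the end of one of the four slots; origin: centre of its underside. In the mill's frame it lies at x = -38 or +38 mm, y = -18 or +18 mm. It marks the wanted slot: any of the three slots without the white disc.
- disc_red: Flat red disc, 16 mm across, 3 mm thick, on the gate plate just beyond the end of one of the four slots; origin: centre of its underside. In the mill's frame it lies at x = -38 or +38 mm, y = -18 or +18 mm. It marks another, unwanted slot.
- disc_yellow: Flat yellow disc, 16 mm across, 3 mm thick, on the gate plate just beyond the end of one of the four slots; origin: centre of its underside. In the mill's frame it lies at x = -38 or +38 mm, y = -18 or +18 mm. It marks another, unwanted slot.
- ring_box: Purple ring box, 40 x 46 x 32 mm high, loose on the board to the right of the mill; origin: centre of its underside. Bystander.
- oil_jar: Small glass jar with yellow oil, 37 mm across, 48 mm high, loose on the board to the right of the mill; origin: centre of its underside. Bystander.
- loupe: Grey loupe, 31 mm across, 19 mm high, loose on the board, right of the bench pin; origin: centre of its underside. Bystander.
- pliers: Green-handled pliers, 140 x 47 x 11 mm high, lying loose near the right end of the board; origin: centre of the underside. Bystander.

How it is judged (in metres and radians):
On the way, in this order (a step that is already met when the one before it is completed fails the run):
1. the lever is fully home in the slot marked green (horizontal distance between lever_gate and disc_green below 0.022 m), for 0.2 s.
2. the start button is pressed down with the lever home (horizontal distance between lever_gate and disc_green below 0.022 m and value of joint start_button above 0.0045 m), for 0.05 s.
At the end, for the whole second after the job is handed in: The lever rests home in the slot marked by the green disc (stem within 22 mm of the disc's centre, that is within about 4.5 mm of the slot's end), the start button is up again (under 1.5 mm) and the lever is not pulled up (horizontal distance between lever_gate and disc_green below 0.022 m and value of joint start_button below 0.0015 m and value of joint lever_pull below 0.002 m and velocity of joint lever_side between -0.05 and 0.05 rad/s and velocity of joint lever_fore between -0.05 and 0.05 rad/s); the robot touches nothing.
It fails at once if the start button is pressed before the lever is home in the green slot (not (horizontal distance between lever_gate and disc_green below 0.022 m) and value of joint start_button above 0.003 m).
It fails at once if the lever is pulled up by more than 4 mm (value of joint lever_pull above 0.004 m).
It fails at once if a bystander is moved by more than 20 mm or lifted (distance of any of ring_box, oil_jar, loupe, pliers from where it was at the start of the episode above 0.02 m).
It also fails if it takes over 59 s, if anything falls off the work surface, if the arm or the gripper's body presses on something with over 40 N, if the wrist force passes 120 N, or if a joint passes its speed limit or range.

## Working session

There is one attempt and no reset: what is moved stays moved. The work goes in short steps, Python scripts to look and compute and a shell command to move; the robot and the scene stay as the last step left them, time stands still between calls to the robot, and variables do not carry over. Pictures are saved under pics/ and viewed, and the job is handed in when it is done.

```bash
ls; mkdir -p pics; python3 - <<'E'
from workcell import monitor, vision, models
import cv2
print(monitor.state())
for c in ("scene","top","wrist"):
    f=vision.grab_frame(c); cv2.imwrite(f"pics/{c}0.png",f["img"][:,:,::-1])
    for n in ["mill","gate","lever_knob","lever_gate","start_button_top","disc_white","disc_green","disc_red","disc_yellow"]:
        r=models.mark_of(c,n)
        print(c,n,[( [round(float(v)) for v in d["at"]],round(d["confidence"],2)) for d in r[:2]])
E
```

```text
pics
{'time_s': 0.0, 'qpos': array([ 6.66933291e+01,  1.83518191e+01,  8.97069017e+01, -1.60811119e-04,
        7.20447147e+01, -1.14535095e+00]), 'qvel': array([ 0.03520974,  0.0059366 , -0.00605566,  0.0180906 ,  0.04634909,
        0.0145143 ]), 'effort': array([ 2.32272010e-03, -4.12469745e+01, -2.31974316e+01,  7.28566409e-02,
        4.56793921e-02, -1.38885666e-04]), 'ee_pos': array([216.68985566, 532.05065657, 213.11515214]), 'ee_rot': array([-1.79998085e+02,  1.03417854e-01,  6.78387315e+01]), 'force': array([0.493637  , 0.48762805, 0.72481014]), 'torque': array([ 0.01494126, -0.01256976, -0.02047925]), 'gripper_width': 91.41609715294904}
scene mill [([252, 208], 0.84)]
scene gate [([252, 210], 0.87), ([230, 156], 0.29)]
scene lever_knob [([230, 157], 0.86)]
scene lever_gate [([240, 173], 0.73)]
scene start_button_top [([219, 159], 0.59)]
scene disc_white [([228, 178], 0.63), ([316, 333], 0.61)]
scene disc_green [([218, 160], 0.64), ([272, 167], 0.5)]
scene disc_red [([314, 332], 0.7), ([241, 187], 0.47)]
scene disc_yellow [([262, 160], 0.37)]
top mill [([216, 209], 0.84), ([197, 188], 0.68)]
top gate [([213, 208], 0.65)]
top lever_knob [([195, 225], 0.5)]
top lever_gate [([204, 213], 0.52)]
top start_button_top [([215, 208], 0.72), ([166, 224], 0.6)]
top disc_white [([205, 226], 0.61), ([224, 218], 0.19)]
top disc_green [([214, 182], 0.58)]
top disc_red [([228, 218], 0.44)]
top disc_yellow [([215, 208], 0.61), ([193, 188], 0.49)]
wrist mill []
wrist gate []
wrist lever_knob []
wrist lever_gate []
wrist start_button_top []
wrist disc_white []
wrist disc_green []
wrist disc_red []
wrist disc_yellow []
```

```bash
python3 - <<'E'
import cv2
for c,(x0,y0,x1,y1) in {"scene":(160,110,340,240),"top":(130,140,290,260)}.items():
    im=cv2.imread(f"pics/{c}0.png"); cv2.imwrite(f"pics/{c}0z.png",cv2.resize(im[y0:y1,x0:x1],None,fx=4.4,fy=4.4,interpolation=cv2.INTER_CUBIC))
E
```

```text
(no output)
```

View pics/scene0.png

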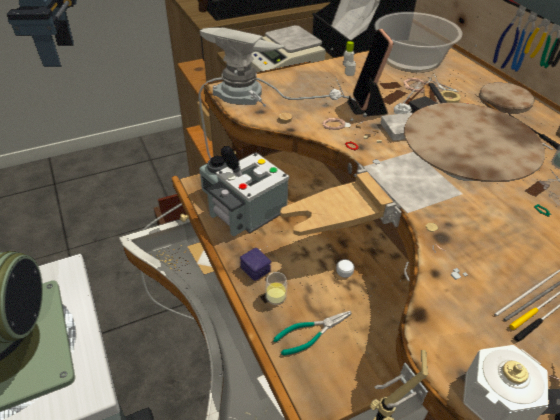

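View pics/top0.png

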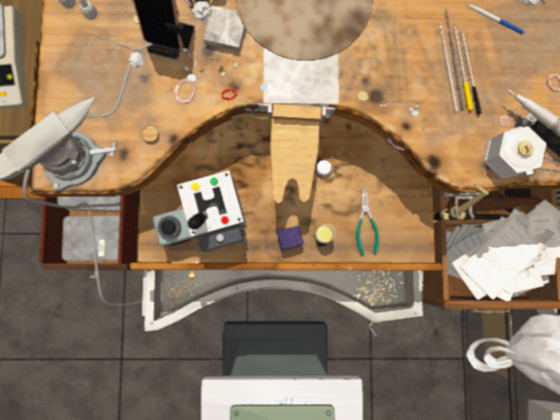

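```bash
sleep 1
```

```text
(no output)
```

View pics/scene0z.png

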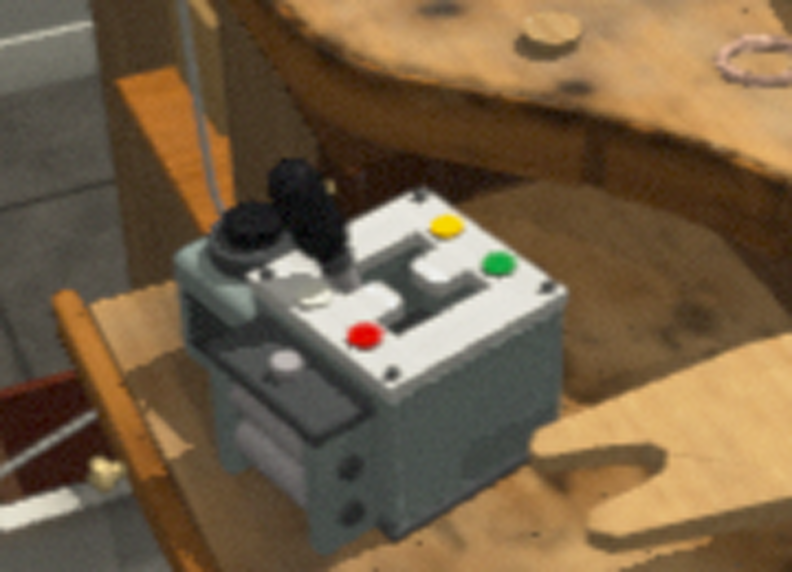

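View pics/top0z.png

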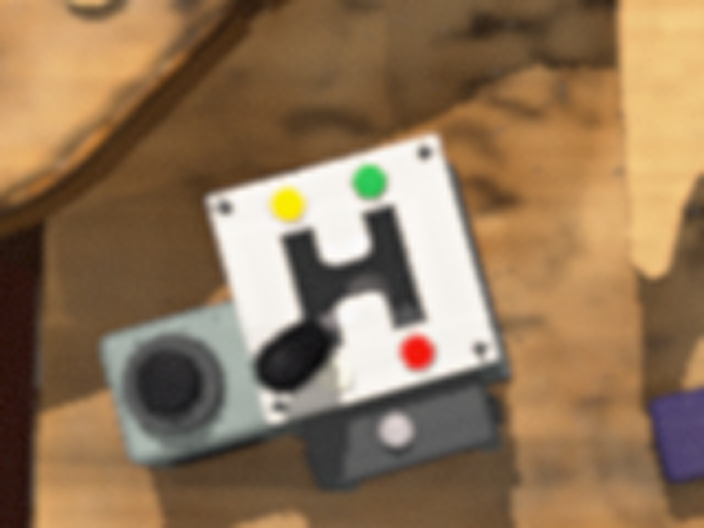

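The lever is in the near left slot, over the white disc. Green marks the far right slot, yellow far left and red near right. In the top view they are at about (214,181) green, (195,187) yellow and (225,220) red. Next I fit the mill's pose from the disc colours.

```bash
cat > h.py <<'E'
import numpy as np, cv2
from scipy.optimize import least_squares
from workcell import monitor, vision, models
def proj(f,P):
    P=np.atleast_2d(P); c=(f["view"]@np.c_[P,np.ones(len(P))].T)[:3]
    u=f["mtx"]@c; return (u[:2]/u[2]).T
def M(p,q):
    c,s=np.cos(p[2]),np.sin(p[2]); q=np.atleast_2d(q).astype(float)
    return np.c_[p[0]+c*q[:,0]-s*q[:,1],p[1]+s*q[:,0]+c*q[:,1],q[:,2]]
E
python3 - <<'E'
from h import *
box={"scene":(200,140,300,240),"top":(170,160,250,245)}
D={"green":(38,-18,93),"yellow":(38,18,93),"red":(-38,-18,93)}
H={"green":((50,85)),"yellow":((22,35)),"red":None}
obs=[]
for c in box:
    f=vision.grab_frame(c); x0,y0,x1,y1=box[c]
    hsv=cv2.cvtColor(f["img"],cv2.COLOR_RGB2HSV)
    for n in D:
        h=hsv[...,0]; m=(hsv[...,1]>170)&(hsv[...,2]>90)
        m&= ((h<6)|(h>174)) if n=="red" else (h>=H[n][0])&(h<=H[n][1])
        k=np.zeros_like(m);k[y0:y1,x0:x1]=1;m&=k
        nl,lab,st,ce=cv2.connectedComponentsWithStats(m.astype(np.uint8))
        i=1+np.argmax(st[1:,4]); print(c,n,ce[i].round(1),st[i,4]); obs.append((f,D[n],ce[i]))
def r(p): return np.concatenate([(proj(f,M(p,q))[0]-o) for f,q,o in obs])
for sel in ("all","top","scene"):
    o2=obs if sel=="all" else (obs[3:] if sel=="top" else obs[:3])
    s=least_squares(lambda p:np.concatenate([(proj(f,M(p,q))[0]-o) for f,q,o in o2]),[400,300,0.2])
    print(sel,s.x,np.rad2deg(s.x[2]),s.fun.round(1))
    if sel=="all":P=s.x
np.save("pose.npy",P)
for n,q in dict(knob=(-34,30,126),button=(-20,88,82),green=(38,-18,93),homeknob=(34,-30,126)).items():
    print(n,M(P,q)[0].round(1),[proj(f,M(P,q))[0].round(1) for f in (obs[0][0],obs[3][0])])
E
```

```text
scene green [272.7 169.6] 18
scene yellow [261. 161.] 29
scene red [242.2 186. ] 28
top green [213.6 181. ] 21
top yellow [194.9 186.1] 33
top red [224.4 219.5] 31
all [4.89956438e+02 1.38301231e+02 2.86314549e-01] 16.404615285199323 [ 0.9 -0.3  0.7 -0.2  0.9 -0.3 -0.2  0.7 -0.1  0.8 -0.2  0.9]
top [4.91507644e+02 1.37963050e+02 2.87598966e-01] 16.478206944829466 [-0.1 -0.1  0.1  0.   0.   0.1]
scene [4.88127881e+02 1.38243605e+02 2.85600617e-01] 16.363709970250614 [ 0.1  0.  -0.1  0.  -0.  -0. ]
knob [448.9 157.5 126. ] [array([228.3, 159. ]), array([196. , 224.2])]
button [445.9 217.1  82. ] [array([217.6, 160.4]), array([167.5, 227.4])]
green [531.5 131.8  93. ] [array([273.6, 169.3]), array([213.4, 181.7])]
homeknob [531.  119.1 126. ] [array([276.4, 159.5]), array([218.4, 178.9])]
```

Fit residuals are below 1 px. The mill is at (490,138), yaw 16.4°. I'll shut the fingers, turn the jaws along the mill's y axis and go behind the lever at height.

```bash
python3 -m creep '1.6 -3.2 0 0 0 .056 1;1.6 -3.2 0 0 0 .056 1;1.6 -3.2 0 0 0 .056 1;1.6 -3.2 0 0 0 .056 1;1.6 -3.2 0 0 0 .056 1;1.6 -3.2 0 0 0 .056 1;1.6 -3.2 0 0 0 .056 1;1.6 -3.2 0 0 0 .056 1;1.6 -3.2 0 0 0 .056 1;1.6 -3.2 0 0 0 .056 1;1.6 -3.2 0 0 0 .056 1;1.6 -3.2 0 0 0 .056 1' 20
cat > where.py <<'E'
from h import *
P=np.load("pose.npy"); s=monitor.state(); e=s["ee_pos"]; d=e[:2]-P[:2]; c,n=np.cos(P[2]),np.sin(P[2])
print("t",round(s["time_s"],2),"mill frame tcp",round(c*d[0]+n*d[1],1),round(-n*d[0]+c*d[1],1),round(e[2],1),"rot",s["ee_rot"].round(1),"F",s["force"].round(1),"w",round(s["gripper_width"],1))
import sys
if len(sys.argv)>1:
    x,y,z=map(float,sys.argv[1:4]); print("to go cm",((M(P,(x,y,z))[0]-e)/10).round(2), "yaw rad",round(float(((np.rad2deg(P[2])+90-s["ee_rot"][2]+180)%360-180)*np.pi/180),3))
E
python3 where.py -76 30 122
```

```text
time_s: 2.6
ee_pos: [411.3, 138.0, 214.5]
ee_rot: [179.8, -0.3, 109.0]
force: [0.4, -0.5, 0.2]
gripper_width: 14.6
t 2.6 mill frame tcp -75.5 22.0 214.5 rot [179.8  -0.3 109. ] F [ 0.4 -0.5  0.2] w 14.6
to go cm [-0.27  0.76 -9.25] yaw rad -0.045
```

```bash
python3 -m creep '-.3 .8 -1 0 0 -.045 1;0 0 -3 0 0 0 1;0 0 -2.5 0 0 0 1;0 0 -2 0 0 0 1;0 0 -.7 0 0 0 1;0 0 0 0 0 0 1;0 0 0 0 0 0 1'; python3 where.py -76 30 122
python3 - <<'E'
from h import *
f=vision.grab_frame("scene");cv2.imwrite("pics/s1.png",cv2.resize(f["img"][100:250,150:350,::-1],None,fx=4,fy=4))
f=vision.grab_frame("wrist");cv2.imwrite("pics/w1.png",f["img"][...,::-1])
E
```

```text
time_s: 3.18
ee_pos: [414.8, 136.6, 122.6]
ee_rot: [179.2, -0.1, 105.5]
force: [-0.0, 0.6, 0.1]
gripper_width: 0.9
t 3.18 mill frame tcp -72.6 19.6 122.6 rot [ 1.792e+02 -1.000e-01  1.055e+02] F [-0.   0.6  0.1] w 0.9
to go cm [-0.62  0.9  -0.06] yaw rad 0.016
```

View pics/s1.png

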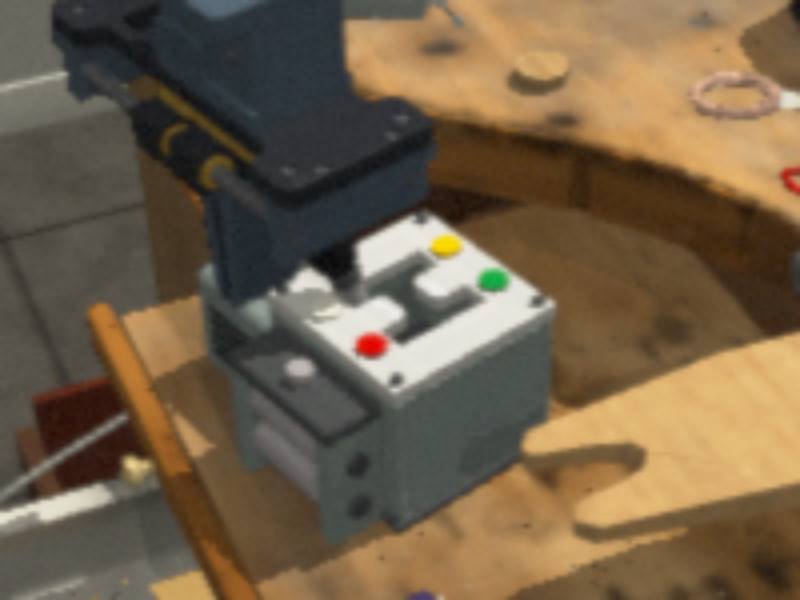

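View pics/w1.png

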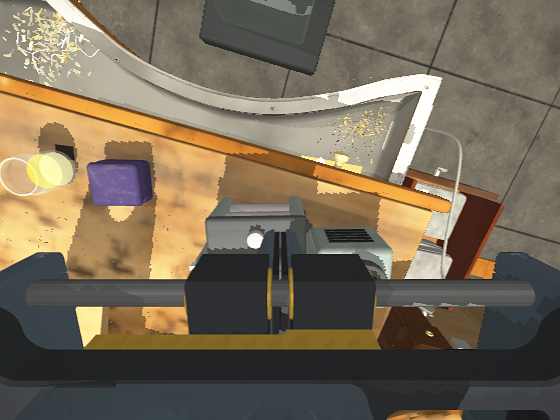

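The scene view shows the shut fingers behind (near side of) the knob, with no contact. They are 10 mm too far right, so I correct that and then push +x.

```bash
python3 -m creep '-.5 .9 0 0 0 0.01 1;0 0 0 0 0 0 1;0 0 0 0 0 0 1'; python3 where.py -28 31 120
```

```text
time_s: 3.53
ee_pos: [411.7, 147.9, 126.1]
ee_rot: [178.7, -0.2, 106.1]
force: [0.2, 0.4, -0.2]
gripper_width: 0.7
t 3.53 mill frame tcp -72.3 31.3 126.1 rot [178.7  -0.2 106.1] F [ 0.2  0.4 -0.2] w 0.7
to go cm [ 4.26  1.22 -0.61] yaw rad 0.005
```

```bash
python3 -m creep '.5 .14 -.3 0 0 0 1;.5 .14 -.2 0 0 0 1;.5 .14 0 0 0 0 1;.5 .14 0 0 0 0 1;.5 .14 0 0 0 0 1;.5 .14 0 0 0 0 1;.5 .14 0 0 0 0 1;0 0 0 0 0 0 1'; python3 where.py -28 31 120
```

```text
time_s: 4.2
ee_pos: [449.7, 159.6, 121.4]
ee_rot: [178.8, -0.2, 106.2]
force: [-1.0, 1.6, 0.8]
gripper_width: 0.4
t 4.2 mill frame tcp -32.6 31.8 121.4 rot [178.8  -0.2 106.2] F [-1.   1.6  0.8] w 0.4
to go cm [ 0.47  0.06 -0.14] yaw rad 0.004
```

```bash
python3 -m creep '.3 .09 0 0 0 0 1;.1 0.03 0 0 0 0 1;0 0 0 0 0 0 1'; python3 where.py -50 31 120
cat > snap.py <<'E'
from h import *
import sys
t=sys.argv[1]; a=vision.grab_frame("scene")["img"][110:240,180:310]; b=vision.grab_frame("top")["img"][150:250,150:250]
im=np.hstack([cv2.resize(a,(400,400),interpolation=2),cv2.resize(b,(400,400),interpolation=2)])
cv2.imwrite(f"pics/{t}.png",im[...,::-1])
for c in("scene","top"):
  for q in("lever_knob","lever_gate"):
    print(c,q,[(np.round(d["at"]),round(d["confidence"],2)) for d in models.mark_of(c,q)[:1]])
E
python3 snap.py a2
```

```text
time_s: 4.45
ee_pos: [454.0, 160.6, 121.0]
ee_rot: [178.9, -0.2, 106.2]
force: [-1.7, -0.6, 1.2]
gripper_width: 0.5
t 4.45 mill frame tcp -28.2 31.6 121.0 rot [178.9  -0.2 106.2] F [-1.7 -0.6  1.2] w 0.5
to go cm [-2.08 -0.67 -0.1 ] yaw rad 0.004
scene lever_knob [(array([241., 149.]), 0.7)]
scene lever_gate [(array([247., 167.]), 0.71)]
top lever_knob []
top lever_gate []
```

View pics/a2.png

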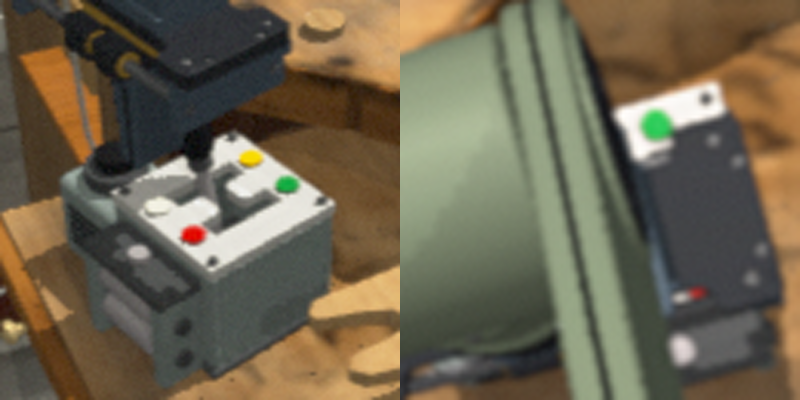

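The lever now stands in the left column around the cross channel, with its stem at about scene (247,167). I'll work out its angles from that pixel.

```bash
cat > ang.py <<'E'
from h import *
P=np.load("pose.npy")
def lev(side,fore,L):  # direction
    d=np.array([np.tan(fore),np.tan(side),1]); d/=np.linalg.norm(d); return d*L+[0,0,25]
P2=np.array([488.1,138.2,.2856])  # scene-only fit
f=vision.grab_frame("scene")
for P_ in (P2,):
  for q,L in(("lever_knob",111),("lever_gate",67)):
    r=models.mark_of("scene",q)
    if not r: print(q,"none"); continue
    s=least_squares(lambda a:proj(f,M(P_,lev(a[0],a[1],L)))[0]-r[0]["at"],[0,0])
    print(q,round(r[0]["confidence"],2),"side,fore",s.x.round(3))
E
python3 ang.py
```

```text
lever_knob 0.5 side,fore [0.348 0.068]
lever_gate 0.78 side,fore [0.449 0.187]
```

```bash
python3 -m creep '-1.9 -.56 0 0 0 0 1;0 0 0 0 0 0 1;-.65 2.2 0 0 0 0 1;-.65 2.2 0 0 0 0 1;0 0 0 0 0 0 1;1.4 .42 0 0 0 0 1;1.4 .42 0 0 0 0 1;1.2 .36 0 0 0 0 1;0 0 0 0 0 0 1;0 0 0 0 0 0 1'; python3 where.py 0 70 120;python3 snap.py a3; python3 ang.py
```

```text
time_s: 5.73
ee_pos: [469.1, 213.6, 123.0]
ee_rot: [178.0, -0.1, 106.3]
force: [-0.7, -0.1, -0.8]
gripper_width: 0.5
t 5.73 mill frame tcp 1.2 78.1 123.0 rot [ 1.780e+02 -1.000e-01  1.063e+02] F [-0.7 -0.1 -0.8] w 0.5
to go cm [ 0.11 -0.81 -0.3 ] yaw rad 0.002
scene lever_knob [(array([243., 148.]), 0.93)]
scene lever_gate [(array([248., 168.]), 0.75)]
top lever_knob []
top lever_gate []
lever_knob 0.55 side,fore [0.258 0.018]
lever_gate 0.96 side,fore [0.608 0.36 ]
```

View pics/a3.png

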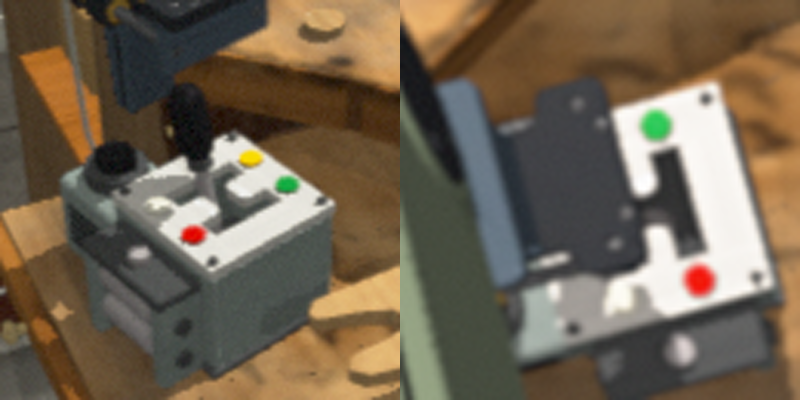

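The lever is free and close to neutral (knob fore about 0.02), with the fingers to its left. Now I push it right, in −y.

```bash
python3 -m creep '.28 -.96 -.15 0 0 0 1;.14 -.48 -.1 0 0 0 1;.14 -.48 0 0 0 0 1;.14 -.48 0 0 0 0 1;.14 -.48 0 0 0 0 1;.14 -.48 0 0 0 0 1;.14 -.48 0 0 0 0 1;.14 -.48 0 0 0 0 1'; python3 where.py 0 0 120;python3 ang.py
```

```text
time_s: 6.85
ee_pos: [482.3, 167.6, 121.6]
ee_rot: [177.9, -0.3, 106.3]
force: [-0.2, 1.8, 1.5]
gripper_width: 0.5
t 6.85 mill frame tcp 0.9 30.3 121.6 rot [177.9  -0.3 106.3] F [-0.2  1.8  1.5] w 0.5
to go cm [ 0.77 -2.93 -0.16] yaw rad 0.003
lever_knob 0.92 side,fore [ 0.13  -0.016]
lever_gate 0.64 side,fore [0.175 0.148]
```

```bash
python3 -m creep '.14 -.48 0 0 0 0 1;.14 -.48 0 0 0 0 1;.14 -.48 0 0 0 0 1;.14 -.48 0 0 0 0 1;.1 -.3 0 0 0 0 1;0 0 0 0 0 0 1'; python3 where.py 0 0 120;python3 ang.py
```

```text
time_s: 7.5
ee_pos: [489.0, 143.6, 121.2]
ee_rot: [177.9, -0.3, 106.3]
force: [0.5, 1.8, 0.7]
gripper_width: 0.4
t 7.5 mill frame tcp 0.6 5.3 121.2 rot [177.9  -0.3 106.3] F [0.5 1.8 0.7] w 0.4
to go cm [ 0.1  -0.53 -0.12] yaw rad 0.002
lever_knob 0.82 side,fore [-0.07   0.033]
lever_gate 0.88 side,fore [-0.158  0.062]
```

```bash
for i in 1; do python3 -m creep '.08 -.28 0 0 0 0 1;.06 -.2 0 0 0 0 1;0 0 0 0 0 0 1'; done; python3 where.py 0 0 120;python3 ang.py; python3 snap.py a4
```

```text
time_s: 7.9
ee_pos: [490.1, 139.3, 120.8]
ee_rot: [178.0, -0.3, 106.4]
force: [0.4, 0.4, -0.2]
gripper_width: 0.3
t 7.9 mill frame tcp 0.4 0.9 120.8 rot [178.   -0.3 106.4] F [ 0.4  0.4 -0.2] w 0.3
to go cm [-0.01 -0.1  -0.08] yaw rad 0.001
lever_knob 0.71 side,fore [-0.903 -0.793]
lever_gate 0.85 side,fore [-0.214  0.024]
scene lever_knob [(array([257., 160.]), 0.86)]
scene lever_gate [(array([257., 175.]), 0.83)]
top lever_knob []
top lever_gate []
```

View pics/a4.png

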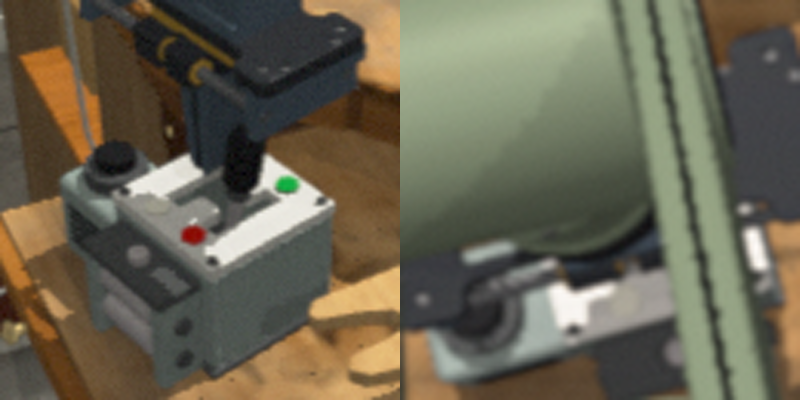

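The lever is nearly in the right column. I keep going until it meets the wall.

```bash
python3 -m creep '.08 -.28 0 0 0 0 1;.04 -.14 0 0 0 0 1'; python3 -m creep '.06 -.2 0 0 0 0 1;.04 -.14 0 0 0 0 1';python3 where.py 0 0 120;python3 ang.py
```

```text
time_s: 8.52
ee_pos: [491.0, 135.5, 120.7]
ee_rot: [178.0, -0.3, 106.4]
force: [0.3, 1.5, -0.9]
gripper_width: 0.1
time_s: 8.68
ee_pos: [491.9, 131.9, 120.6]
ee_rot: [178.0, -0.4, 106.4]
force: [-0.1, 1.5, 0.3]
gripper_width: 0.4
t 8.68 mill frame tcp 0.1 -6.7 120.6 rot [178.   -0.4 106.4] F [-0.1  1.5  0.3] w 0.4
to go cm [-0.2   0.64 -0.06] yaw rad 0.0
lever_knob 0.54 side,fore [-0.263 -0.011]
lever_gate 0.55 side,fore [-0.098  0.131]
```

```bash
python3 -m creep '.06 -.2 0 0 0 0 1;.04 -.14 0 0 0 0 1'; python3 -m creep '.06 -.2 0 0 0 0 1;.04 -.14 0 0 0 0 1';python3 where.py 0 0 120;python3 ang.py
```

```text
time_s: 9.0
ee_pos: [492.9, 128.4, 120.6]
ee_rot: [178.0, -0.4, 106.4]
force: [-0.6, 2.0, 0.7]
gripper_width: 0.4
time_s: 9.17
ee_pos: [493.3, 126.7, 120.5]
ee_rot: [178.0, -0.6, 106.3]
force: [-1.6, 8.1, -0.5]
gripper_width: 0.3
t 9.17 mill frame tcp -0.1 -12.1 120.5 rot [178.   -0.6 106.3] F [-1.6  8.1 -0.5] w 0.3
to go cm [-0.33  1.16 -0.05] yaw rad 0.002
lever_knob 0.7 side,fore [-0.301 -0.019]
lever_gate 0.75 side,fore [-0.209  0.024]
```

The force jumped to 8 N, so the lever is against the wall of the right column. Next I go round behind it.

```bash
python3 -m creep '-.56 1.9 0 0 0 0 1;0 0 0 0 0 0 1;-1.6 -.47 0 0 0 0 1;-1.6 -.47 0 0 0 0 1;-1.4 -.4 0 0 0 0 1;0 0 0 0 0 0 1;.4 -1.3 0 0 0 0 1;.4 -1.3 0 0 0 0 1;.3 -1.1 0 0 0 0 1;0 0 0 0 0 0 1;0 0 0 0 0 0 1'; python3 where.py -30 -31 118;python3 ang.py; python3 snap.py a5
```

```text
time_s: 10.23
ee_pos: [457.2, 89.4, 121.9]
ee_rot: [177.7, -0.1, 106.6]
force: [-0.1, 0.3, 0.8]
gripper_width: 0.5
t 10.23 mill frame tcp -45.2 -37.6 121.9 rot [ 1.777e+02 -1.000e-01  1.066e+02] F [-0.1  0.3  0.8] w 0.5
to go cm [ 1.27  1.07 -0.39] yaw rad -0.003
lever_knob 0.38 side,fore [-0.356  0.008]
lever_gate 0.51 side,fore [-0.167  0.101]
scene lever_knob [(array([263., 163.]), 0.61)]
scene lever_gate [(array([259., 179.]), 0.55)]
top lever_knob []
top lever_gate [(array([323., 171.]), 0.53)]
```

View pics/a5.png

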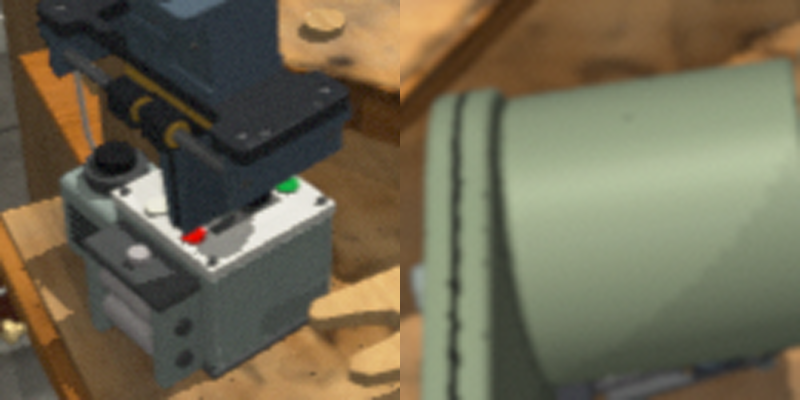

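```bash
python3 -m creep '-.17 .5 -.1 0 0 0 1;.5 .14 -.1 0 0 0 1;.5 .14 -.1 0 0 0 1;.5 .14 0 0 0 0 1;.5 .14 0 0 0 0 1;.5 .14 0 0 0 0 1;.5 .14 0 0 0 0 1'; python3 where.py 0 -30 118;python3 ang.py
```

```text
time_s: 11.27
ee_pos: [484.1, 104.6, 118.1]
ee_rot: [178.1, -0.1, 106.8]
force: [-3.2, -0.4, 2.9]
gripper_width: 0.2
t 11.27 mill frame tcp -15.1 -30.6 118.1 rot [ 1.781e+02 -1.000e-01  1.068e+02] F [-3.2 -0.4  2.9] w 0.2
to go cm [ 1.43  0.49 -0.01] yaw rad -0.007
lever_knob 0.5 side,fore [-0.328  0.143]
lever_gate 0.61 side,fore [-0.371  0.236]
```

```bash
python3 -m creep '.5 .14 0 0 0 0 1;.5 .14 0 0 0 0 1;.25 .07 0 0 0 0 1'; python3 where.py 3 -30 118;python3 -m creep '.25 .07 0 0 0 0 1;.1 .03 0 0 0 0 1';python3 where.py 3 -30 118
```

```text
time_s: 11.67
ee_pos: [495.7, 108.2, 117.2]
ee_rot: [178.2, -0.1, 106.8]
force: [-2.3, -0.4, 0.4]
gripper_width: 0.6
t 11.67 mill frame tcp -3.0 -30.5 117.2 rot [ 1.782e+02 -1.000e-01  1.068e+02] F [-2.3 -0.4  0.4] w 0.6
to go cm [0.56 0.22 0.08] yaw rad -0.006
time_s: 11.83
ee_pos: [499.1, 109.3, 116.7]
ee_rot: [178.3, -0.2, 106.8]
force: [-1.7, -0.6, 0.5]
gripper_width: 0.4
t 11.83 mill frame tcp 0.6 -30.4 116.7 rot [178.3  -0.2 106.8] F [-1.7 -0.6  0.5] w 0.4
to go cm [0.22 0.1  0.13] yaw rad -0.006
```

```bash
python3 -m creep '.2 .06 .1 0 0 0 1;.15 .04 0 0 0 0 1'; python3 -m creep '.2 .06 0 0 0 0 1;.15 .04 0 0 0 0 1';python3 where.py 3 -30 118
```

```text
time_s: 12.0
ee_pos: [502.0, 110.3, 117.2]
ee_rot: [178.5, -0.2, 106.8]
force: [-2.7, -1.2, 0.6]
gripper_width: 0.5
time_s: 12.17
ee_pos: [502.9, 110.6, 116.8]
ee_rot: [178.9, -0.2, 106.8]
force: [-6.9, -2.3, 4.5]
gripper_width: 0.3
t 12.17 mill frame tcp 4.6 -30.2 116.8 rot [178.9  -0.2 106.8] F [-6.9 -2.3  4.5] w 0.3
to go cm [-0.16 -0.03  0.12] yaw rad -0.006
```

```bash
python3 ang.py; python3 snap.py a6
```

```text
lever_knob 0.58 side,fore [-0.015 -0.581]
lever_gate 0.65 side,fore [-0.029  0.774]
scene lever_knob [(array([276., 157.]), 0.48)]
scene lever_gate [(array([267., 173.]), 0.65)]
top lever_knob []
top lever_gate []
```

View pics/a6.png

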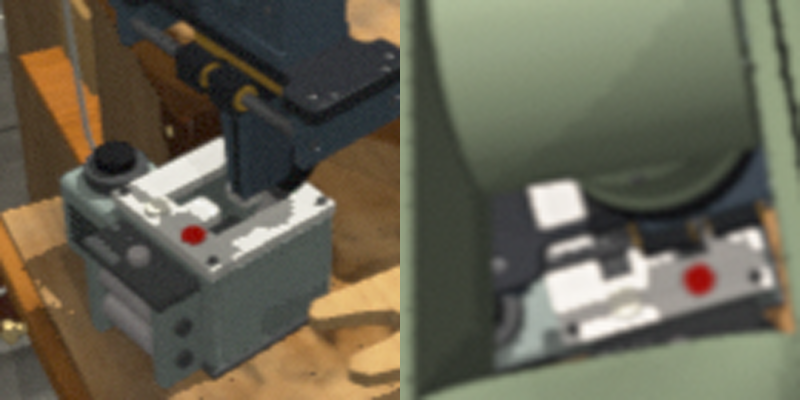

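The force rises to 7 N at the predicted end position. I give it a slightly firmer push, then back off, raise and look.

```bash
python3 -m creep '.2 .06 0 0 0 0 1;.2 .06 0 0 0 0 1;.15 .04 0 0 0 0 1'; python3 where.py; python3 -m creep '-1.6 -.47 0 0 0 0 1;-1.6 -.47 0 0 0 0 1;-1.4 -.4 0 0 0 0 1;0 0 2 0 0 0 1;0 0 3 0 0 0 1;0 0 3 0 0 0 1;-.7 2.4 0 0 0 0 1;-.7 2.4 0 0 0 0 1;-.7 2.4 0 0 0 0 1;-.7 2.4 0 0 0 0 1;-.7 2.4 0 0 0 0 1;0 0 0 0 0 0 1'; python3 where.py -20 88 110; python3 ang.py; python3 snap.py a7
```

```text
time_s: 12.87
ee_pos: [502.9, 110.6, 117.0]
ee_rot: [179.5, -0.2, 106.8]
force: [-6.6, -1.7, 4.1]
gripper_width: 0.4
t 12.87 mill frame tcp 4.6 -30.2 117.0 rot [179.5  -0.2 106.8] F [-6.6 -1.7  4.1] w 0.4
time_s: 13.87
ee_pos: [437.8, 225.3, 210.0]
ee_rot: [176.6, -0.2, 106.4]
force: [1.1, -0.2, 0.5]
gripper_width: 0.3
t 13.87 mill frame tcp -25.4 98.1 210.0 rot [176.6  -0.2 106.4] F [ 1.1 -0.2  0.5] w 0.3
to go cm [  0.81  -0.82 -10.  ] yaw rad -0.0
lever_knob 0.54 side,fore [-0.286  0.33 ]
lever_gate 0.73 side,fore [-0.961 -0.882]
scene lever_knob [(array([276., 158.]), 0.52)]
scene lever_gate [(array([250., 206.]), 0.67)]
top lever_knob [(array([221., 179.]), 0.84)]
top lever_gate []
```

View pics/a7.png

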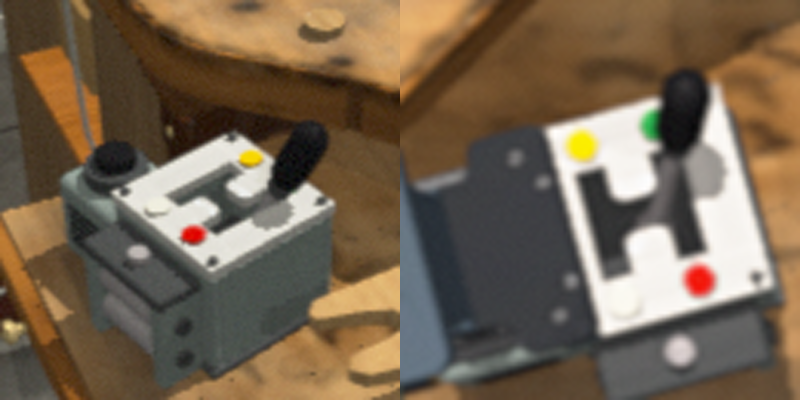

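Both views show the lever lying home in the far right slot, at the green disc. The knob is at scene (276,158) and top (221,179), against predictions of (276,160) and (218,179). Its angles come out at side −0.29, fore +0.33. Now the button: centre over it, level the tool and descend.

```bash
python3 -m creep '.8 -.8 0 -.017 .057 0 1;0 0 0 0 0 0 1;0 0 0 0 0 0 1;0 0 -2.5 0 0 0 1;0 0 -2.5 0 0 0 1;0 0 -2.5 0 0 0 1;0 0 -1 0 0 0 1;0 0 0 0 0 0 1;0 0 0 0 0 0 1'; python3 where.py -20 88 100;  python3 snap.py a8
```

```text
time_s: 15.07
ee_pos: [444.8, 210.8, 122.3]
ee_rot: [179.9, -0.1, 105.9]
force: [-0.8, 0.2, -0.1]
gripper_width: 0.4
t 15.07 mill frame tcp -22.8 82.3 122.3 rot [ 1.799e+02 -1.000e-01  1.059e+02] F [-0.8  0.2 -0.1] w 0.4
to go cm [ 0.11  0.63 -2.23] yaw rad 0.01
scene lever_knob [(array([276., 161.]), 0.71)]
scene lever_gate [(array([268., 174.]), 0.92)]
top lever_knob [(array([223., 176.]), 0.84)]
top lever_gate [(array([217., 190.]), 0.84)]
```

View pics/a8.png

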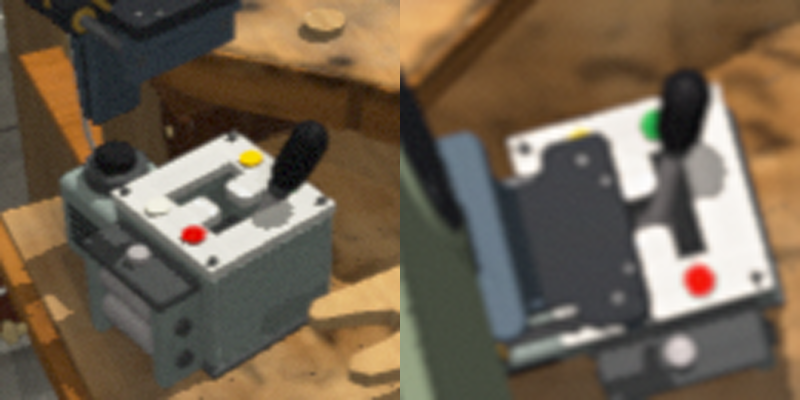

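The lever is still home and the fingers are above the button. I correct by 6 mm and keep descending.

```bash
python3 -m creep '.1 .6 0 0 0 0 1;0 0 0 0 0 0 1;0 0 -1.2 0 0 0 1;0 0 -1 0 0 0 1;0 0 -.6 0 0 0 1;0 0 0 0 0 0 1;0 0 0 0 0 0 1'; python3 where.py -20 88 82
```

```text
time_s: 15.95
ee_pos: [449.6, 219.7, 97.6]
ee_rot: [179.3, -0.2, 105.9]
force: [-0.1, 0.2, 0.2]
gripper_width: 0.5
t 15.95 mill frame tcp -15.8 89.5 97.6 rot [179.3  -0.2 105.9] F [-0.1  0.2  0.2] w 0.5
to go cm [-0.36 -0.26 -1.56] yaw rad 0.009
```

```bash
python3 -m creep '-.35 -.25 -.4 0 0 0 1;0 0 -.4 0 0 0 1;0 0 -.2 0 0 0 1;0 0 0 0 0 0 1'; python3 where.py -20 88 82; python3 -m creep '0 0 -.4 0 0 0 1;0 0 -.3 0 0 0 1;0 0 -.3 0 0 0 1'; python3 where.py -20 88 76
```

```text
time_s: 16.28
ee_pos: [446.3, 217.2, 87.8]
ee_rot: [179.2, -0.3, 105.9]
force: [-0.6, -0.4, 0.1]
gripper_width: 0.6
t 16.28 mill frame tcp -19.6 88.1 87.8 rot [179.2  -0.3 105.9] F [-0.6 -0.4  0.1] w 0.6
to go cm [-0.04 -0.02 -0.58] yaw rad 0.009
time_s: 16.53
ee_pos: [446.9, 217.5, 79.7]
ee_rot: [179.1, -0.3, 105.9]
force: [-8.1, -3.2, 39.2]
gripper_width: 0.5
t 16.53 mill frame tcp -18.9 88.2 79.7 rot [179.1  -0.3 105.9] F [-8.1 -3.2 39.2] w 0.5
to go cm [-0.1  -0.04 -0.37] yaw rad 0.009
```

```bash
python3 -m creep '0 0 0 0 0 0 1'; python3 where.py; python3 -m creep '0 0 .15 0 0 0 1'; python3 where.py;  python3 snap.py a9
python3 - <<'E'
from h import *
f=vision.grab_frame("scene");cv2.imwrite("pics/s9.png",cv2.resize(f["img"][130:200,180:270,::-1],None,fx=8,fy=8,interpolation=2))
E
```

```text
time_s: 16.62
ee_pos: [446.8, 217.5, 80.8]
ee_rot: [179.1, -0.3, 105.9]
force: [-2.2, -1.3, 5.0]
gripper_width: 0.2
t 16.62 mill frame tcp -19.0 88.2 80.8 rot [179.1  -0.3 105.9] F [-2.2 -1.3  5. ] w 0.2
time_s: 16.7
ee_pos: [446.8, 217.5, 82.7]
ee_rot: [179.1, -0.3, 105.9]
force: [-1.3, -0.1, 3.4]
gripper_width: 0.1
t 16.7 mill frame tcp -19.0 88.1 82.7 rot [179.1  -0.3 105.9] F [-1.3 -0.1  3.4] w 0.1
scene lever_knob [(array([277., 158.]), 0.82)]
scene lever_gate [(array([266., 176.]), 0.57)]
top lever_knob [(array([221., 180.]), 0.91)]
top lever_gate [(array([290., 237.]), 0.7)]
```

View pics/s9.png

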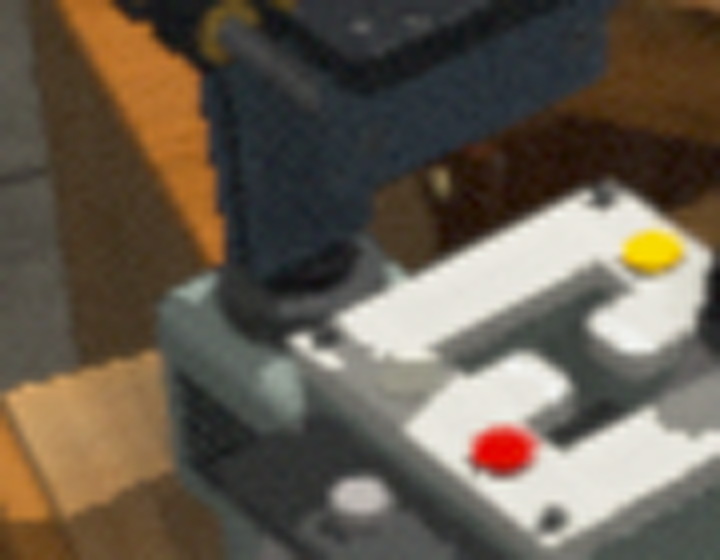

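The force against height reads like the spring: 3.4 N at 82.7 mm, 5 N at 80.8 mm, and a hard stop near 80 mm. So the button has bottomed, with a height offset of a few mm. I press gently once more and hold to be sure, then withdraw.

```bash
python3 -m creep '0 0 -.15 0 0 0 1;0 0 -.1 0 0 0 1'; python3 where.py; python3 -m creep '0 0 -.08 0 0 0 1;0 0 0 0 0 0 1;0 0 0 0 0 0 1';python3 where.py; 
```

```text
time_s: 17.22
ee_pos: [446.9, 217.5, 80.2]
ee_rot: [179.1, -0.3, 105.9]
force: [-3.4, -2.1, 16.8]
gripper_width: 0.7
t 17.22 mill frame tcp -19.0 88.1 80.2 rot [179.1  -0.3 105.9] F [-3.4 -2.1 16.8] w 0.7
time_s: 17.47
ee_pos: [446.9, 217.5, 80.7]
ee_rot: [179.1, -0.3, 105.9]
force: [-0.7, -0.2, 5.0]
gripper_width: 0.7
t 17.47 mill frame tcp -19.0 88.1 80.7 rot [179.1  -0.3 105.9] F [-0.7 -0.2  5. ] w 0.7
```

```bash
python3 -m creep '0 0 1 0 0 0 1;0 0 3 0 0 0 1;0 0 3 0 0 0 1;0 0 3 0 0 0 1;-1 2.5 2 0 0 0 1;-1 2.5 1 0 0 0 1;-1 2.5 0 0 0 0 1;-1 2.5 0 0 0 0 1;-1 2.5 0 0 0 0 1;-1 2.5 0 0 0 0 1;0 0 0 0 0 0 1;0 0 0 0 0 0 1'; python3 where.py; python3 snap.py b1; python3 ang.py
```

```text
time_s: 18.47
ee_pos: [385.1, 374.1, 210.0]
ee_rot: [179.1, -0.4, 105.7]
force: [-0.4, -0.1, -0.0]
gripper_width: 0.7
t 18.47 mill frame tcp -34.0 255.8 210.0 rot [179.1  -0.4 105.7] F [-0.4 -0.1 -0. ] w 0.7
scene lever_knob [(array([278., 158.]), 0.56)]
scene lever_gate [(array([268., 176.]), 0.61)]
top lever_knob [(array([220., 176.]), 0.89)]
top lever_gate [(array([215., 187.]), 0.6)]
lever_knob 0.85 side,fore [-0.268  0.321]
lever_gate 0.73 side,fore [-0.256  0.345]
```

View pics/b1.png

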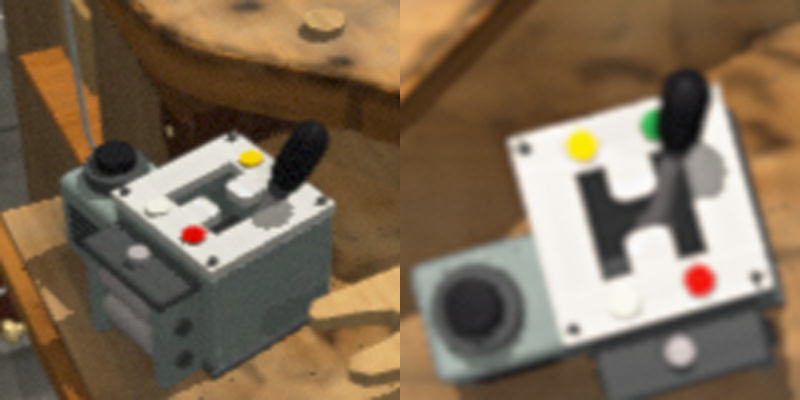

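The lever is home at the green disc (fore about 0.32–0.35, side about −0.26), the button is up, and the arm is clear and free of force.

```bash
python3 -c "
from workcell import job; print(job.job_done())"
```

```text
the job is handed in; nothing more can be done
None
```

I pushed the lever with the shut fingertips from the near left slot, across the channel and home into the far right slot marked green. I then pressed the start button, withdrew and handed the job in at about 19 s. No verdict is reported.

**Lever:** it stopped hard against the slot end at about 7 N. In the last pictures it rests home at the green disc, with fore about +0.32 to +0.35 and side about −0.26.

**Button:** it went down to its stop twice, both times with the lever home. In the last picture it looks up again.

**Arm and bystanders:** the tool ended clear, with about 0 N on it. I never went near the bystanders, but I did not measure them again at the end.

**Checks that disagreed or ran high:**
- The network's `lever_gate` point was often wrong by several pixels in mid-move, so I relied on the knob, the contact force and the pictures.
- The first press peaked at 39 N at the fingertips because the button bottomed about 4 mm higher than I had computed. The second, gentler press peaked at about 17 N and settled at 5 N.

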